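Set up the fold-away rack shelf on the gas pycnometer

TASK

The fold-away shelf on the side of the grey analyser is only half set up: push its far bracket, which is still folded in, out until it clicks home in its end detent, beside the near bracket that is already out. Then lift the blue sample rack, lay it centred across the two brackets without dropping it, and push it back flush against the black rubber rail along its whole length. Keep the rack upright, leave both brackets fully out and leave everything else where it stands.

Things in the scene. Friction and masses are not known exactly. Their poses are not given: they have to be found in the camera images.
- pycnometer: the analyser, fixed: dark grey case, cream top, 460 mm long (x) by 280 wide (y); deck 150 mm high, keypad slope at its -x end. Origin: centre of its underside, on the bench; z up. Its right side, the plane y = -140 mm, carries the shelf. Things on the deck rise to at most 190 mm and stay 80 mm from that side, but for the blue cover (x = 139 to 221 mm, 180 mm high)
- shelf_mid (a point): middle of the shelf's back edge: on the front of the black rubber rail, midway between the brackets, level with their tops (115 mm over the bench). Axes are the analyser's: x along the rail, -y out from it. The rail is 212 mm long, 6 mm off the side and rises 28 mm above the brackets. Bracket hinges (vertical axes) at x = -75 mm (near) and +75 mm (far), y = -14 mm; out, they reach y = -139 mm
- far_bracket (a joint): angle of the far bracket: 0 folded along the analyser's side, pointing to its -x end; grows as its free end swings outward, counter-clockwise from above; 1.571 fully out, square to the side, on its stop. It stays where left (0.04 N m friction); from about 1.16 a spring ball resists (up to 0.3 N m), past about 1.4 it snaps the bracket to the stop and holds it. Starts at 0.45 to 0.8
- near_bracket (a joint): angle of the near bracket, same make and meaning; starts fully out in its detent, about 1.571
- far_hinge (a point): on the far bracket's vertical hinge axis, at its top face. Each bracket is an aluminium bar 18 mm wide, 22 mm high and 125 mm long from hinge axis to tip, its top 115 mm over the bench, with a diagonal strut and hinge tube below and an orange end
- far_tip (a point): end of the far bracket's bar (orange), on its centre line at the top face
- rack: loose blue sample rack, 200 mm long (x), 56 mm wide (y), straight walls 38 mm high, holding three fixed steel cells with black lids that rise to 52 mm; 0.45 to 0.7 kg. Origin: centre of its underside; z up. Either end may lead
- powder_jar: small glass jar, 52 mm across and 66 mm high, standing on the bench by the open end of the shelf, below bracket height. Origin: centre of its underside. Leave alone
- amber_bottle: amber bottle, 68 mm across, 150 mm high. Origin: centre of its underside. Leave alone
- white_bottle: white bottle, 68 mm across, 160 mm high. Origin: centre of its underside. Leave alone
- spatula: spatula lying on the bench, 190 mm long along its x. Leave alone
- weighing_cup: small steel cup, 64 mm across, 45 mm high. Leave alone
- sphere_case: wooden case of calibration spheres, 110 by 150 by 46 mm. Leave alone

How it is judged:
By the outcome, as a careful person would: the job done as asked, in the order asked, and still so for the second after the job is handed in, with the robot touching nothing.
It also fails if it takes over 64 s, if anything falls off the work surface, if the arm or the gripper's body presses on something with over 40 N, if the wrist force passes 120 N, or if a joint passes its speed limit or range.

ROBOT

A 6-joint arm with a two-finger parallel gripper is mounted at the origin on the work surface. World frame = base frame: x ahead of the robot, y to its left, z up, the work surface at z = 0. Lengths are in mm, angles in degrees, forces in N, time in s.
With the tool pointing down it reaches from about 350 to 850 mm from the base axis. Payload 8.1 kg.
Tool frame: the origin (TCP) lies on the centre line of the jaws, within the pads' length; the fingertips stand 19 mm ahead of it and the grasp point (between the pads) is the TCP (r.tip_reach is the z of the fingertips in the tool frame, in mm); z points along the fingers, y is the line along which they close (so a half turn about z gives the same grasp; the last joint's range is limited). The gripper opens to 85 mm and grips with 20 to 120 N. Pads are 22 mm wide; open, the fingers measure 114 mm over their backs; the gripper's body (76 mm by 85 mm) begins 54 mm behind the grasp point. The pads swing forward as they close: fully open they stand 13 mm farther back than shut.
Start: joints at [58.361, 7.471, 85.268, -0, 87.261, -4.893], TCP at [269.999, 535.823, 228.292] pointing down, gripper open.
Joint ranges: [-169.43, 169.43], [-51.17, 129.36], [1.28, 143.12], [-76.62, 256.62], [0, 156.53], [-152.29, 152.29]. Speed limits (degrees/s): [136.94, 136.94, 159.86, 180, 180, 180].

INTERFACE

Orientations are given as [roll, pitch, yaw] about the fixed x, y, z axes, in that order (R = Rz(yaw) Ry(pitch) Rx(roll)).
In Python, from bench import r gives the robot as it stands. The module is installed in compiled form; this text tells all that it offers.
- The arm moves only by the shell command python3 -m handwheel 'ROWS' [FORCE]. ROWS is JSON, a list of rows, each a list of 7 numbers: the shift along the tool's x, y, z in m, then the turn, a rotation vector about the tool's x, y, z in degrees, then the finger opening in m, from 0 to 0.0854. In form: [[tx, ty, tz, ax, ay, az, claw], ...]. A call has 1 to 8 rows; each row shifts and turns the commanded pose from where the row before left it, along the tool's axes as they then stand; what a row does not reach is not made up. A row lasts 1/12 s, in which the tool goes at most 41.7 mm and 7.16 degrees, less where a joint would pass 70% of its speed; a pose out of reach is approached as far as the arm can. A call with a gripper value outside its range is refused whole. The fingers move at their own pace and stop on an object; FORCE is the grip in N (left out, the last holds). Time passes only in rows, so rows that do not move let the fingers close. It gives the time, the measured TCP pose, the force, the opening and the grip force at its end, in the units of the state.
- r.sense(): the state, without advancing time (a new reading comes with each control period).
- r.snapshot(name): name is "scene" or "side" or "wrist"; returns (picture, depth): 420x560x3 uint8, blue, green, red; 420x560 float32, mm along the optical axis (not along the pixel's ray), 0 where there is no reading.
- r.calibration(name): a dict with "vfov" (degrees; the focal length in pixels is half the picture's height over the tangent of half this angle, whatever the lens; pixels are square), "cx", "cy" (the principal point, pixels), "rvec" (rotation vector, rad) and "tvec" (3), from world to camera coordinates, as OpenCV has them; the wrist camera has in their place "tool_from_camera" (4x4, takes a point from camera to tool coordinates, whose origin is the TCP and whose axes are the flange's). Camera axes: x right, y down, z forward; pixel columns grow to the right and rows downward; lengths in mm; the calibration is good to about 2 mm. A picture is of the moment at which its call begins: read the wrist's pose just before it. calibration takes no time and is no camera call.
- r.hand_in(): hands the job in; it is judged then, once.
The state is a dict: "time": time; "joint_pos": joint angles; "qd": joint speeds; "joint_efforts": joint torques, N m; "tool_pos": TCP position; "tcp_rot": TCP orientation; "ft_force": force on the tool from outside, world axes, zero at the start; "wrist_torque": the same for the moment, N m; "finger_gap": finger opening in mm; "grip_force": force on a finger pad.
Only numpy, scipy, OpenCV 4.12 (cv2) and the standard library are available. Lean on these libraries where they do the work, as an engineer would, in place of code of your own. Each camera call takes 0.05 s, during which the arm holds its last target. There are 200 camera calls.

## Working session

There is one attempt and no reset: what is moved stays moved. The work goes in short steps, Python scripts to look and compute and a shell command to move; the robot and the scene stay as the last step left them, time stands still between calls to the robot, and variables do not carry over. Pictures are saved under pics/ and viewed, at most 10 in all, crops included, and the job is handed in when it is done.

```bash
mkdir -p pics; cat > h.py <<'E'
import numpy as np, cv2
from bench import r
from scipy.spatial.transform import Rotation as Ro
def cam(n, st=None):
    c=r.calibration(n); f=210/np.tan(np.radians(c["vfov"]/2))
    if n=="wrist":
        st=st or r.sense(); T=np.eye(4); T[:3,:3]=Ro.from_euler('xyz',st["tcp_rot"],degrees=True).as_matrix(); T[:3,3]=st["tool_pos"]
        M=T@np.array(c["tool_from_camera"]); R,o=M[:3,:3],M[:3,3]
    else:
        R=cv2.Rodrigues(np.array(c["rvec"],float))[0].T; o=-R@np.array(c["tvec"],float).ravel()
    return f,c["cx"],c["cy"],R,o
def cloud(n):
    k=cam(n); p,d=r.snapshot(n); f,cx,cy,R,o=k
    v,u=np.mgrid[:420,:560]
    P=np.stack([(u-cx)/f*d,(v-cy)/f*d,d],-1)@R.T+o
    P[d==0]=np.nan
    return p,d,P
E
python3 - <<'E'
from h import *
s=r.sense(); print({k:np.round(v,3) for k,v in s.items()}, r.tip_reach)
for n in("scene","side","wrist"):
    c=r.calibration(n); print(n,c)
    p,d,P=cloud(n); cv2.imwrite(f"pics/{n}0.png",p); np.savez(f"{n}0.npz",p=p,d=d,P=P)
    print((d>0).mean())
E
```

```text
{'time': np.float64(0.0), 'joint_pos': array([ 5.8362e+01,  7.5140e+00,  8.5329e+01, -2.0000e-03,  8.7262e+01,
       -4.8950e+00]), 'qd': array([ 0.011, -0.021, -0.003, -0.082, -0.007,  0.027]), 'joint_efforts': array([-1.0000e-03, -5.6938e+01, -5.0056e+01, -0.0000e+00,  1.5000e-02,
        0.0000e+00]), 'tool_pos': array([269.705, 535.346, 227.262]), 'tcp_rot': array([-1.79895e+02, -7.00000e-03,  1.53257e+02]), 'ft_force': array([0.037, 0.216, 1.34 ]), 'wrist_torque': array([ 0.003, -0.005, -0.029]), 'grip_force': np.float64(0.0), 'finger_gap': np.float64(85.311)} 19.0
scene {'vfov': 50.768621899300754, 'cx': 283.616806657369, 'cy': 209.42018085649465, 'rvec': array([ 1.91120246,  1.55117428, -0.6264004 ]), 'tvec': array([  56.72777696, -371.56693484, 1589.40011136])}
0.9959481292517007
side {'vfov': 43.89249067351798, 'cx': 271.10881831087795, 'cy': 198.10090214785436, 'rvec': array([ 2.27773408, -0.91550406,  0.32316168]), 'tvec': array([-553.31837611,  283.88277046, 1376.29348813])}
0.9959651360544217
wrist {'vfov': 71.40791392105422, 'cx': 280.6895135259908, 'cy': 205.66333814722023, 'tool_from_camera': array([[ 5.03933210e-04, -9.54757401e-01, -2.97385359e-01,
         7.65650225e+01],
       [ 9.99999845e-01,  5.52092898e-04, -7.79515434e-05,
        -3.15295683e-01],
       [ 2.38609158e-04, -2.97385274e-01,  9.54757530e-01,
        -1.46895582e+02],
       [ 0.00000000e+00,  0.00000000e+00,  0.00000000e+00,
         1.00000000e+00]])}
0.9959481292517007
```

View pics/scene0.png

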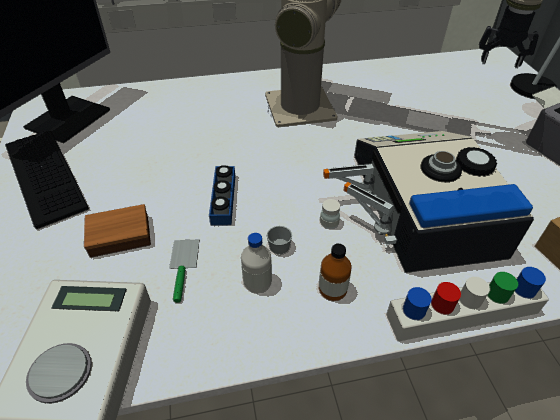

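View pics/side0.png

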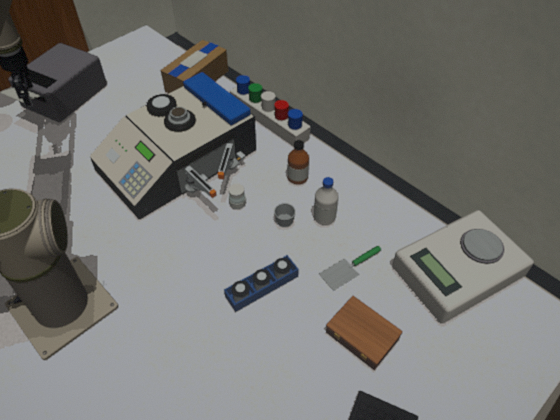

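The scene view shows the analyser at right (shelf side facing image left), with orange tips at (327,173) and (348,187), the jar at (330,210) and the rack at (222,195). The side view has tips at (212,192) and (222,173), the jar at (237,195) and the rack at (262,282).

```bash
python3 - <<'E'
from h import *
np.set_printoptions(precision=1,suppress=True)
for n in("scene","side"):
    z=np.load(n+"0.npz"); p,P=z["p"],z["P"]; hsv=cv2.cvtColor(p,cv2.COLOR_BGR2HSV); H,S,V=[hsv[...,i].astype(int) for i in range(3)]
    print("==",n)
    X,Y,Z=P[...,0],P[...,1],P[...,2]
    print("bench z",np.nanmedian(Z[(V>180)&(S<40)&(abs(Z)<15)]))
    v,u=np.mgrid[:420,:560]
    # orange
    m=((H>5)&(H<16)&(S>180)&(V>150)).astype(np.uint8)
    k,l,st,c=cv2.connectedComponentsWithStats(m)
    for i in range(1,k):
        if st[i,4]>6:
            q=P[l==i]; print("orange",c[i],st[i,4],np.nanmedian(q,0),"ztop",np.nanpercentile(q[:,2],90))
    # deck cream
    m=((Z>143)&(Z<157)&(V>120)&(S<90)).astype(np.uint8)
    k,l,st,c=cv2.connectedComponentsWithStats(m); i=1+np.argmax(st[1:,4]); q=P[l==i]
    print("deck",c[i],len(q),np.median(q[:,2]),cv2.minAreaRect(q[:,:2].astype(np.float32)), cv2.boxPoints(cv2.minAreaRect(q[:,:2].astype(np.float32))).round(0).tolist())
    # rack
    x0=(200,245,155,235) if n=="scene" else (215,310,245,315)
    w=(u>x0[0])&(u<x0[1])&(v>x0[2])&(v<x0[3])
    q=P[w&(Z>28)&(Z<46)]; rc=cv2.minAreaRect(q[:,:2].astype(np.float32)); print("rack",len(q),np.median(q[:,2]),rc)
    # jar
    jw=(315,345,195,225) if n=="scene" else (226,248,180,210)
    w=(u>jw[0])&(u<jw[1])&(v>jw[2])&(v<jw[3])
    q=P[w&(Z>60)&(Z<75)]; print("jar",len(q),np.nanmedian(q,0), np.nanmin(q,0),np.nanmax(q,0))
    # side face
    # all points near the shelf, height 108-120
    for nm,(a,b,c_,d_) in {"amber":(318,355,240,300),"white":(240,275,230,292),"cup":(265,293,225,252)}.items():
        if n=="scene":
            w=(u>a)&(u<b)&(v>c_)&(v<d_); q=P[w&(Z>25)]; print(nm,np.nanmedian(q,0),np.nanmax(q[:,2]))
E
python3 - <<'E'
import cv2
a=cv2.imread('pics/scene0.png')[110:280,290:460]; b=cv2.imread('pics/side0.png')[80:230,140:290]
cv2.imwrite('pics/crop0.png',cv2.hconcat([cv2.resize(a,(400,400),interpolation=2),cv2.resize(b,(400,400),interpolation=2)]))
E
```

```text
== scene
bench z -0.6647454224258809
orange [325.9 170.6] 16 [490.3 -49.6 114.2] ztop 115.79605461571299
orange [347.1 184. ] 16 [550.6 -11.4 114.6] ztop 115.69708491228255
deck [429. 169.] 3595 150.69374960852838 ((610.984375, 225.1237030029297), (277.822509765625, 320.116943359375), 87.24263763427734) [[444.0, 94.0], [764.0, 79.0], [778.0, 356.0], [458.0, 372.0]]
rack 462 36.16910032620979 ((423.093017578125, -323.3179626464844), (56.7483024597168, 205.1637420654297), 79.26495361328125)
jar 198 [570.  -55.7  65. ] [542.6 -78.2  60.4] [592.7 -32.1  69.5]
amber [ 795.5 -114.9   96.8] 152.58143839101365
white [ 739.  -277.4   99.7] 162.21619280576704
cup [ 618.2 -204.6   37.8] 114.81356146842563
== side
bench z nan
orange [212.4 191.2] 8 [487.4 -50.3 112.5] ztop 114.34747623761714
deck [182.2 126.1] 2893 149.6669116152059 ((620.37548828125, 223.20240783691406), (282.2138977050781, 298.9078369140625), 87.68370056152344) [[465.0, 88.0], [764.0, 76.0], [775.0, 358.0], [477.0, 370.0]]
rack 573 34.45432499354956 ((420.91021728515625, -325.52752685546875), (60.977874755859375, 202.57984924316406), 79.76342010498047)
jar 143 [566.2 -58.2  64.3] [545.4 -79.2  60.1] [588.7 -32.5  70.6]
  return np.nanmean(a, axis, out=out, keepdims=keepdims)
```

View pics/crop0.png

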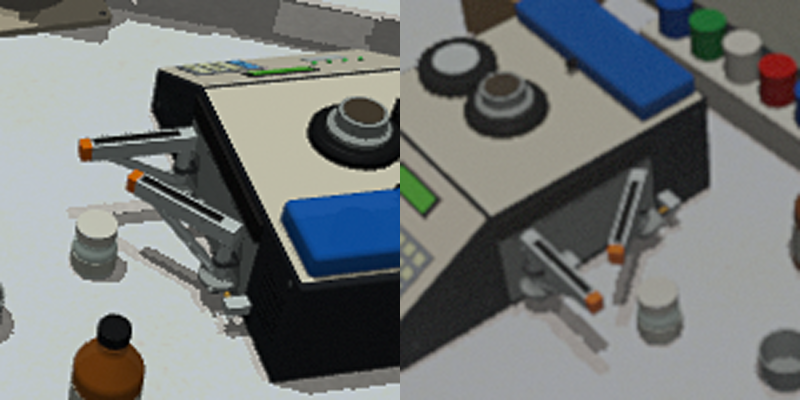

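The crops show the near bracket square out (tip at about (595,300) in the right panel) and the far one folded about half-way. Next I'm closing the fingers and flying over the shelf for a close view.

```bash
python3 -m handwheel '[[0,0,-0.02,0,0,-6,0],[0,0,-0.02,0,0,-6,0],[0,0,-0.02,0,0,-6,0],[0,0,-0.02,0,0,-6,0]]' 60
python3 -m handwheel '[[-0.0181,-0.035,0,0,0,0,0],[-0.0181,-0.035,0,0,0,0,0],[-0.0181,-0.035,0,0,0,0,0],[-0.0181,-0.035,0,0,0,0,0],[-0.0181,-0.035,0,0,0,0,0],[-0.0181,-0.035,0,0,0,0,0],[-0.0181,-0.035,0,0,0,0,0],[-0.0181,-0.035,0,0,0,0,0]]'
python3 -m handwheel '[[-0.0181,-0.035,0,0,0,0,0],[-0.0181,-0.035,0,0,0,0,0],[-0.0181,-0.035,0,0,0,0,0],[-0.0181,-0.035,0,0,0,0,0],[-0.0181,-0.035,0,0,0,0,0],[-0.0181,-0.035,0,0,0,0,0],[-0.0181,-0.035,0,0,0,0,0],[-0.0181,-0.035,0,0,0,0,0]]'
python3 -m handwheel '[[-0.0181,-0.035,0,0,0,0,0],[-0.0181,-0.035,0,0,0,0,0],[0,0,0,0,0,0,0],[0,0,0,0,0,0,0]]'
python3 - <<'E'
from h import *
p,d,P=cloud("wrist"); cv2.imwrite("pics/w1.png",p); np.savez("w1.npz",p=p,d=d,P=P)
np.set_printoptions(precision=1,suppress=True)
hsv=cv2.cvtColor(p,cv2.COLOR_BGR2HSV); H,S,V=[hsv[...,i].astype(int) for i in range(3)]
m=((H>5)&(H<16)&(S>180)&(V>120)).astype(np.uint8)
k,l,st,c=cv2.connectedComponentsWithStats(m)
for i in range(1,k):
    if st[i,4]>20:
        q=P[l==i]; t=q[q[:,2]>np.nanmax(q[:,2])-6]; print("orange",c[i],st[i],np.nanmedian(q,0),"top",len(t),np.nanmean(t,0),cv2.minAreaRect(t[:,:2].astype(np.float32)))
E
```

```text
time: 0.48
tool_pos: [269.8, 535.5, 308.6]
tcp_rot: [-179.9, -0.0, 177.6]
ft_force: [0.2, 0.7, -0.5]
finger_gap: 38.6
grip_force: 0.0
time: 1.15
tool_pos: [401.4, 247.4, 308.1]
tcp_rot: [-180.0, -0.0, 177.3]
ft_force: [0.8, 0.2, -0.5]
finger_gap: -0.1
grip_force: 0.0
time: 1.82
tool_pos: [532.7, -39.4, 308.1]
tcp_rot: [180.0, -0.0, 177.2]
ft_force: [0.5, 0.5, 0.4]
finger_gap: -0.2
grip_force: 0.0
time: 2.15
tool_pos: [565.2, -111.1, 306.9]
tcp_rot: [180.0, -0.1, 177.1]
ft_force: [-0.0, -0.6, 0.3]
finger_gap: 0.4
grip_force: 0.0
orange [332.3 110.2] [328 104  10  14 127] [486.2 -50.4 116.1] top 127 [486.4 -50.2 116. ] ((486.72198486328125, -50.202762603759766), (9.778772354125977, 13.641983032226562), 87.12004852294922)
orange [365.8 163.9] [359 158  14  13 113] [547.7 -11.4 115.9] top 113 [547.6 -11.4 115.9] ((547.6777954101562, -11.348360061645508), (10.160628318786621, 14.847695350646973), 38.32862091064453)
orange [280.  329.3] [278 327   6   7  30] [ 769.2 -122.4  120. ] top 22 [ 769.  -121.4  120.9] ((770.1441040039062, -122.33820343017578), (3.3531150817871094, 14.669920921325684), 64.0315170288086)
```

View pics/w1.png

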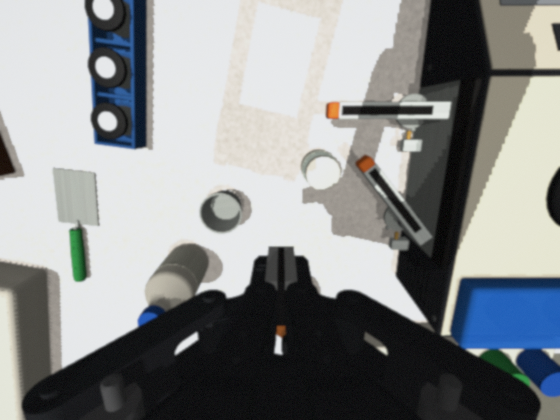

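The wrist view shows the near tip at (332,110), the far tip at (366,164), the jar at (322,170) and the rail as a dark strip around columns 440–470. Next: fit the bars, the edge and the rack.

```bash
python3 - <<'E'
from h import *
np.set_printoptions(precision=1,suppress=True)
z=np.load("w1.npz"); p,P=z["p"],z["P"]; v,u=np.mgrid[:420,:560]; Z=P[...,2]
hsv=cv2.cvtColor(p,cv2.COLOR_BGR2HSV); S,V=hsv[...,1].astype(int),hsv[...,2].astype(int)
def fit(q): 
    a=cv2.fitLine(q[:,:2].astype(np.float32),cv2.DIST_HUBER,0,.01,.01).ravel(); return np.degrees(np.arctan2(a[1],a[0]))%180,a[2:]
near=(u>325)&(u<452)&(v>95)&(v<125)&(Z>108)&(Z<121); far=(u>350)&(u<435)&(v>150)&(v<260)&(Z>108)&(Z<121)
for nm,m in(("near",near),("far",far)):
    q=P[m]; r0=cv2.minAreaRect(q[:,:2].astype(np.float32)); print(nm,len(q),fit(q),r0)
# deck right edge: points z 145-155
for lo,hi in((146,156),(138,146),(60,100)):
    m=(u>400)&(u<500)&(v>90)&(v<265)&(Z>lo)&(Z<hi)
    e=[P[vv][m[vv]][np.argmin(P[vv][m[vv]][:,1])] for vv in range(90,265) if m[vv].sum()]
    e=np.array(e); print(lo,len(e),fit(e) if len(e)>5 else e, e[::30] if len(e) else 0)
m=(u<170)&(v<160)&(Z>30)&(Z<43); q=P[m]; print("rack part",cv2.minAreaRect(q[:,:2].astype(np.float32)),np.median(q[:,2]))
m=(u>295)&(u<345)&(v>145)&(v<192)&(Z>60)&(Z<72); print("jar",np.median(P[m],0),cv2.minEnclosingCircle(P[m][:,:2].astype(np.float32)))
E
```

```text
near 2088 (np.float32(87.06265), array([489.3,  10.7], dtype=float32)) ((489.704345703125, 15.125137329101562), (142.17018127441406, 22.97828483581543), 84.39665222167969)
far 1774 (np.float32(38.221725), array([595.9,  26.3], dtype=float32)) ((600.7156372070312, 39.92852783203125), (158.96499633789062, 33.76267623901367), 37.84138488769531)
146 174 (np.float32(177.26224), array([565.,  86.], dtype=float32)) [[476.1  90.3 146.8]
 [504.3  88.  146. ]
 [534.2  87.9 148.1]
 [566.1  85.9 146.5]
 [599.5  84.  147.9]
 [636.3  81.9 146. ]]
138 174 (np.float32(177.22278), array([566. ,  79.3], dtype=float32)) [[475.3  84.1 140.9]
 [504.1  82.3 138.8]
 [534.6  80.9 140.9]
 [567.2  78.9 140.3]
 [601.2  77.8 141.8]
 [639.3  75.9 138.5]]
60 154 (np.float32(177.42816), array([577.7,  80.4], dtype=float32)) [[471.7  85.5  91.3]
 [524.7  83.1  93.8]
 [565.9  81.1  65.3]
 [607.5  79.4  65.5]
 [645.4  54.8  78.9]
 [699.6  77.9  74.3]]
rack part ((427.9088134765625, -325.0474548339844), (58.48532485961914, 184.0766143798828), 79.25358581542969) 37.22831680601405
jar [564.6 -55.6  67.1] ((565.4299926757812, -55.18268966674805), 23.15593147277832)
```

Shelf mid comes out at about (567, 79.5), yaw −2.75°. The far hinge is at about (641, 62) with the bracket at about 0.71 rad, and the tip radius of 120 mm agrees with the stated size. Now I'm dropping the closed fingers inside the far bracket.

```bash
python3 -m handwheel '[[0.0052,0.0373,0,0,0,0,0],[0.0052,0.0373,0,0,0,0,0],[0.0052,0.0373,0,0,0,0,0],[0.0052,0.0373,0,0,0,0,0],[0,0,0.03,0,0,0,0],[0,0,0.03,0,0,0,0],[0,0,0.03,0,0,0,0],[0,0,0,0,0,0,0]]'
python3 -m handwheel '[[0,0,0.03,0,0,0,0],[0,0,0.03,0,0,0,0],[0,0,0.02,0,0,0,0],[0,0,0.018,0,0,0,0],[0,0,0,0,0,0,0],[0,0,0,0,0,0,0]]'
python3 - <<'E'
from h import *
p,d,P=cloud("side"); cv2.imwrite("pics/s2.png",cv2.resize(p[90:240,130:300],(680,600),interpolation=2))
E
```

```text
time: 2.87
tool_pos: [547.2, 42.9, 211.6]
tcp_rot: [-180.0, -0.6, 177.4]
ft_force: [-0.8, -1.8, -1.9]
finger_gap: 0.0
grip_force: 0.0
time: 3.37
tool_pos: [551.3, 41.5, 121.2]
tcp_rot: [180.0, -0.0, 177.3]
ft_force: [0.0, 0.5, 0.4]
finger_gap: -0.0
grip_force: 0.0
```

View pics/s2.png

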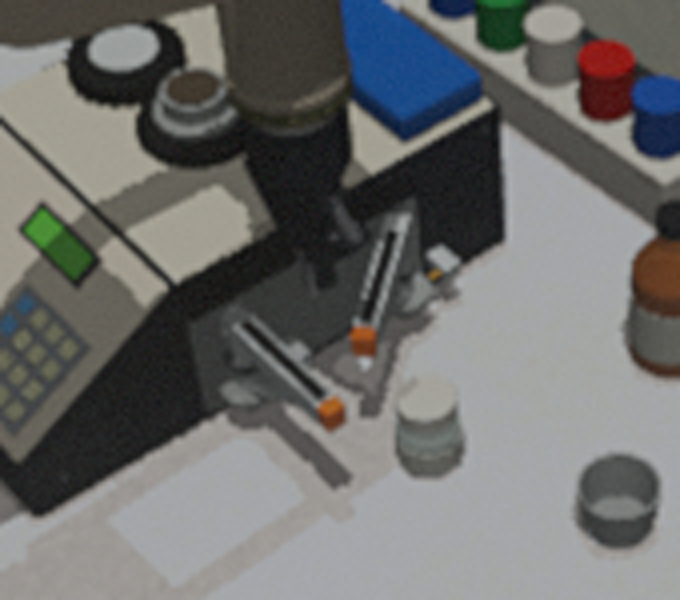

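Fingertips (crop 320,280) are inside the far bracket, clear of everything. Pushing it out.

```bash
python3 -m handwheel '[[-0.0075,-0.0073,0,0,0,0,0],[-0.0075,-0.0073,0,0,0,0,0],[-0.0075,-0.0073,0,0,0,0,0],[-0.0075,-0.0073,0,0,0,0,0],[-0.0075,-0.0073,0,0,0,0,0],[-0.0075,-0.0073,0,0,0,0,0],[-0.006,-0.002,0,0,0,0,0],[-0.006,-0.002,0,0,0,0,0]]'
python3 -m handwheel '[[-0.006,-0.002,0,0,0,0,0],[-0.003,-0.001,0,0,0,0,0],[0,0,0,0,0,0,0]]'
python3 - <<'E'
from h import *
p,d,P=cloud("wrist"); 
np.set_printoptions(precision=1,suppress=True)
hsv=cv2.cvtColor(p,cv2.COLOR_BGR2HSV); H,S,V=[hsv[...,i].astype(int) for i in range(3)]
m=((H>5)&(H<16)&(S>180)&(V>120)).astype(np.uint8)
k,l,st,c=cv2.connectedComponentsWithStats(m)
for i in range(1,k):
    if st[i,4]>20: print("orange",c[i],st[i],np.nanmedian(P[l==i],0))
E
```

```text
time: 4.08
tool_pos: [606.9, -10.3, 120.1]
tcp_rot: [180.0, -0.0, 177.2]
ft_force: [0.4, 0.8, 0.3]
finger_gap: 0.1
grip_force: 0.0
time: 4.33
tool_pos: [615.7, -13.0, 120.2]
tcp_rot: [-180.0, 0.0, 177.3]
ft_force: [0.3, -0.2, -0.5]
finger_gap: -0.2
grip_force: 0.0
orange [186.5  13.3] [176   0  24  20 206] [493.9 -50.  115.5]
orange [279.1 134.5] [263 117  35  35 556] [548.9 -11.2 116. ]
```

The far tip hasn't moved and there was no force, so the fingers apparently passed over the bar. Time to look.

```bash

python3 - <<'E'
from h import *
p,d,P=cloud("side"); q,_,_=cloud("wrist")
cv2.imwrite("pics/s3.png",cv2.hconcat([cv2.resize(p[90:240,150:300],(400,400),interpolation=2),cv2.resize(q,(400,300))[0:300].copy() if 0 else cv2.copyMakeBorder(cv2.resize(q,(400,300)),0,100,0,0,0)]))
E
```

```text
(no output)
```

View pics/s3.png

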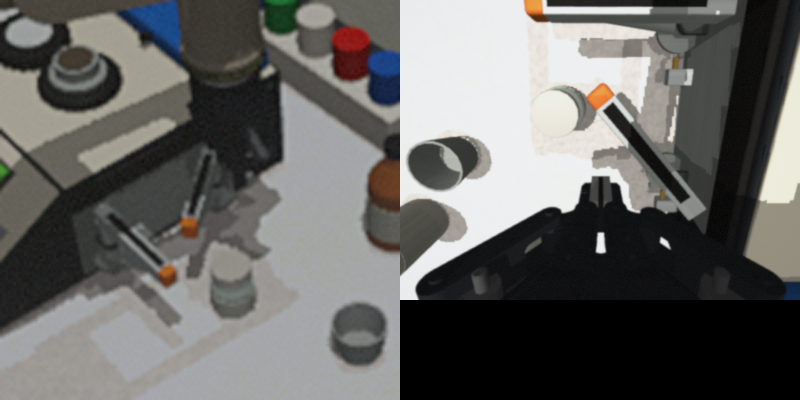

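The fingers (right panel (600,185)) stand on the outer side of the bar, which hasn't moved. I'll measure the real fingertip height from the wrist depth.

```bash

python3 - <<'E'
from h import *
np.set_printoptions(precision=1,suppress=True)
s=r.sense(); p,d,P=cloud("wrist"); T=np.array(r.calibration("wrist")["tool_from_camera"])
print(s["tool_pos"],s["finger_gap"])
for v in range(236,330,8):
    for u in (280,): print(v,u,d[v,u],P[v,u]-s["tool_pos"],p[v,u])
for n in("scene","side"):
    p,d,P=cloud(n); X=P.reshape(-1,3); Q=X-s["tool_pos"]
    m=(abs(Q[:,0])<20)&(abs(Q[:,1])<22)&(X[:,2]>50); print(n,m.sum(),np.sort(X[m][:,2])[:30:3],np.sort(X[m][:,2])[::60])
E
```

```text
[614.9 -12.6 120.2] 0.0446053234427285
236 280 288.72253 [  37.7   -2.5 -119.9] [235 236 235]
244 280 291.7932 [  46.5   -2.9 -120.3] [236 238 236]
252 280 144.96507 [-11.6   0.1  15.3] [16 15 16]
260 280 136.3129 [-11.9   0.2  24.3] [15 14 15]
268 280 128.61205 [-12.2   0.2  32.3] [14 16 17]
276 280 123.57725 [-11.5   0.2  37.8] [17 14 17]
284 280 119.49358 [-10.5   0.2  42.3] [21 22 21]
292 280 121.288864 [-6.4 -0.  41.8] [23 22 21]
300 280 122.34861 [-2.6 -0.2 41.8] [17 19 22]
308 280 122.980286 [ 1.  -0.4 42.3] [18 16 19]
316 280 124.28627 [ 5.1 -0.6 42.2] [19 20 21]
324 280 126.114265 [ 9.6 -0.8 41.7] [57 56 56]
scene 742 [124.1 125.5 127.6 129.5 131.3 131.6 132.5 133.3 134.4 135.8] [124.1 143.4 159.5 173.4 181.3 198.7 209.9 222.7 233.9 529.7 531.5 532.6
 533.4]
side 400 [124.5 127.3 129.  129.5 132.2 132.7 134.  135.7 137.8 139.7] [124.5 155.6 187.  210.4 528.1 530.5 532.4]
```

Both fixed cameras put the closed fingertips at z≈124 with the TCP at 120, so in reality the tips end about 4 mm short of the TCP instead of 19 mm ahead of it. I'll go back over the bar and lower to TCP z≈98.

```bash
python3 -m handwheel '[[0,0,-0.02,0,0,0,0],[0.0164,0.0116,0,0,0,0,0],[0.0164,0.0116,0,0,0,0,0],[0.0164,0.0116,0,0,0,0,0],[0.0164,0.0116,0,0,0,0,0],[0,0,0,0,0,0,0]]'
python3 -m handwheel '[[0,0,0.014,0,0,0,0],[0,0,0.014,0,0,0,0],[0,0,0.014,0,0,0,0],[0,0,0,0,0,0,0],[0,0,0,0,0,0,0]]'
python3 - <<'E'
from h import *
np.set_printoptions(precision=1,suppress=True)
s=r.sense();print(s["tool_pos"])
for n in("scene","side"):
    p,d,P=cloud(n); X=P.reshape(-1,3); Q=X-s["tool_pos"]
    m=(abs(Q[:,0])<20)&(abs(Q[:,1])<22)&(X[:,2]>50)&(X[:,2]<300)&(p.reshape(-1,3).max(1)<70); print(n,m.sum(),np.sort(X[m][:,2])[:40:4])
E
```

```text
time: 5.13
tool_pos: [549.3, 38.6, 140.0]
tcp_rot: [180.0, -0.1, 177.4]
ft_force: [-0.1, -1.0, -0.4]
finger_gap: -0.2
grip_force: 0.0
time: 5.55
tool_pos: [551.3, 36.4, 97.7]
tcp_rot: [-180.0, -0.1, 177.3]
ft_force: [0.8, 0.8, 0.6]
finger_gap: -0.1
grip_force: 0.0
[551.3  36.4  97.7]
scene 439 [102.2 105.4 106.7 108.8 109.9 111.2 112.4 114.2 115.1 116.3]
side 207 [103.5 107.  108.2 111.4 113.8 116.6 118.3 120.  121.2 123.9]
```

```bash
python3 -m handwheel '[[-0.0075,-0.007,0,0,0,0,0],[-0.0075,-0.007,0,0,0,0,0],[-0.0075,-0.007,0,0,0,0,0],[-0.0075,-0.007,0,0,0,0,0],[-0.0075,-0.007,0,0,0,0,0],[-0.0075,-0.007,0,0,0,0,0],[-0.006,-0.002,0,0,0,0,0],[-0.006,-0.002,0,0,0,0,0]]'
python3 -m handwheel '[[-0.006,-0.002,0,0,0,0,0],[-0.003,-0.001,0,0,0,0,0],[0,0,0,0,0,0,0]]'
cat > tips.py <<'E'
from h import *
np.set_printoptions(precision=1,suppress=True)
p,d,P=cloud("wrist")
hsv=cv2.cvtColor(p,cv2.COLOR_BGR2HSV); H,S,V=[hsv[...,i].astype(int) for i in range(3)]
m=((H>5)&(H<16)&(S>180)&(V>120)).astype(np.uint8)
k,l,st,c=cv2.connectedComponentsWithStats(m)
hz=np.array([[491.4,69.1],[641.2,61.9]])
for i in range(1,k):
    if st[i,4]>20:
        t=np.nanmedian(P[l==i],0); h=hz[int(t[0]>520)]; e=t[:2]-h
        print("orange",c[i],t,"r",np.hypot(*e),"theta",np.radians((np.degrees(np.arctan2(e[1],e[0]))-177.25)%360))
E
python3 tips.py
```

```text
time: 6.32
tool_pos: [606.9, -12.9, 98.0]
tcp_rot: [180.0, -0.1, 177.2]
ft_force: [-2.3, 2.4, 0.4]
finger_gap: -0.4
grip_force: 1.3
time: 6.57
tool_pos: [616.4, -16.1, 98.4]
tcp_rot: [-180.0, 0.1, 177.2]
ft_force: [-0.6, 0.1, 0.5]
finger_gap: 0.0
grip_force: 0.0
```

```bash
python3 -m handwheel '[[0.015,0,0,0,0,0,0],[0.01,0,-0.01,0,0,0,0],[0,0,-0.035,0,0,0,0],[0,0,-0.035,0,0,0,0],[0.01,-0.02,-0.035,0,0,0,0],[0.01,-0.03,-0.035,0,0,0,0],[0.01,-0.03,-0.035,0,0,0,0],[0.01,-0.03,-0.03,0,0,0,0]]'
python3 -m handwheel '[[0,0,0,0,0,0,0],[0,0,0,0,0,0,0]]'
python3 tips.py; python3 - <<'E'
from h import *
p,d,P=cloud("wrist"); np.savez("w2.npz",p=p,d=d,P=P); v,u=np.mgrid[:420,:560]; Z=P[...,2]
m=(P[...,0]<530)&(P[...,1]<-250)&(Z>28)&(Z<44)
if m.sum()>50:
    q=P[m]; print("rack",len(q),cv2.minAreaRect(q[:,:2].astype(np.float32)),"edge px",u[m].min(),u[m].max(),v[m].min(),v[m].max())
E
```

```text
time: 7.28
tool_pos: [547.8, -114.5, 306.2]
tcp_rot: [-180.0, 0.1, 177.3]
ft_force: [1.0, -0.9, -0.3]
finger_gap: 0.4
grip_force: 0.0
time: 7.45
tool_pos: [549.0, -115.8, 306.8]
tcp_rot: [-179.9, 0.3, 177.1]
ft_force: [0.9, -0.4, -1.7]
finger_gap: 0.1
grip_force: 0.0
orange [336.9 123.7] [486.5 -50.4 115.9] r 119.58835916395839 theta 1.5775790240610401
orange [330.9 244.3] [632.8 -56.7 116. ] r 118.91822627600952 theta 1.5483397847675326
orange [281.1 332.2] [ 767.  -126.5  112. ] r 226.5683089259312 theta 2.2073890274649233
rack 2414 ((421.06158447265625, -323.7204284667969), (57.72949981689453, 198.2280731201172), 79.32093811035156) edge px 91 142 0 159
```

```bash
python3 - <<'E'
from h import *
z=np.load("w2.npz"); P=z["P"]; X,Y,Z=P[...,0],P[...,1],P[...,2]
for a,b in((470,510),(610,660)):
    m=(X>a)&(X<b)&(Y>-62)&(Y<55)&(Z>110)&(Z<121); q=P[m][:,:2].astype(np.float32); f=cv2.fitLine(q,cv2.DIST_HUBER,0,.01,.01).ravel(); print(len(q),np.degrees(np.arctan2(f[1],f[0]))%180,f[2:],f[2]-f[0]/f[1]*f[3],cv2.minAreaRect(q))
m=(Y>-100)&(Y<-20)&(X>530)&(X<600)&(Z>60)&(Z<72); print("jar",cv2.minEnclosingCircle(P[m][:,:2].astype(np.float32)))
E
```

```text
1707 87.16653 [488.60565     -0.58081967] 488.6344 ((488.76483154296875, -0.22774887084960938), (111.0833740234375, 17.275718688964844), 87.22900390625)
1376 87.00905 [636.4361     -3.7047348] 636.62964 ((637.6898803710938, -3.494976043701172), (117.19193267822266, 18.870262145996094), 86.70613098144531)
jar ((565.3395385742188, -55.218727111816406), 23.223825454711914)
```

Both bars are parallel at 87.1°, square to the side, so the far bracket is home. Next I'm heading to the rack at (421.3, −324), long axis 169.3°, with fingers open, and I'll measure the tip height before descending.

```bash
python3 -m handwheel '[[0,0,0,0,0,3.9,0.08],[0,0,0,0,0,3.9,0.08],[0.0145,-0.038,0,0,0,0,0.08],[0.0145,-0.038,0,0,0,0,0.08],[0.0145,-0.038,0.01,0,0,0,0.08],[0.0145,-0.038,0.03,0,0,0,0.08],[0.0145,-0.038,0.035,0,0,0,0.08],[0.0143,-0.0383,0.035,0,0,0,0.08]]' 70
python3 -m handwheel '[[0,0,0.035,0,0,0,0.08],[0,0,0.035,0,0,0,0.08],[0,0,0,0,0,0,0.08],[0,0,0,0,0,0,0.08],[0,0,0,0,0,0,0.08]]'
python3 - <<'E'
from h import *
np.set_printoptions(precision=1,suppress=True)
s=r.sense();print(s["tool_pos"],s["tcp_rot"],s["finger_gap"])
A=Ro.from_euler('z',s["tcp_rot"][2],degrees=True).as_matrix()
for n in("scene","side","wrist"):
    p,d,P=cloud(n); Q=(P.reshape(-1,3)-s["tool_pos"])@A   # cols: along tool x, world-left of it
    m=(abs(Q[:,0])<20)&(abs(Q[:,1])<70)&(Q[:,2]+s["tool_pos"][2]>62)&(Q[:,2]<100)
    for sg in(-1,1):
        k=m&(Q[:,1]*sg>0); t=Q[k]; t=t[np.argsort(t[:,2])][:40]; print(n,sg,k.sum(),t[::8].tolist() if 0 else t[::6])
    if n=="wrist": cv2.imwrite("pics/w3.png",p)
    X=P.reshape(-1,3); q=X[(X[:,0]<530)&(X[:,0]>300)&(X[:,1]<-250)&(X[:,1]>-400)&(X[:,2]>28)&(X[:,2]<44)]; print(n,"rack",cv2.minAreaRect(q[:,:2].astype(np.float32)))
E
```

```text
time: 8.22
tool_pos: [433.6, -300.5, 212.3]
tcp_rot: [179.9, -0.1, 169.5]
ft_force: [1.8, -0.2, -0.9]
finger_gap: 80.2
grip_force: 0.0
time: 8.63
tool_pos: [435.3, -300.1, 145.8]
tcp_rot: [180.0, 0.0, 169.5]
ft_force: [0.5, -0.8, 1.2]
finger_gap: 80.3
grip_force: 0.0
[ 435.3 -300.1  145.8] [180.    0.  169.5] 80.31238170871706
scene -1 344 [[-10.  -43.9  15.5]
 [-12.  -44.2  20.4]
 [-13.4 -42.   24.7]
 [ -9.  -42.   27.6]
 [ -8.7 -47.2  30.5]
 [ -6.7 -49.9  35.2]
 [-11.1 -42.7  38.8]]
scene 1 342 [[ -9.2  39.7  16.1]
 [-11.2  41.5  21. ]
 [-11.9  41.1  24.7]
 [ -6.5  48.8  27. ]
 [-15.3  42.6  30.6]
 [ -5.6  50.8  32.6]
 [ -8.5  52.7  35. ]]
scene rack ((422.7846984863281, -323.3110046386719), (56.8909912109375, 207.26150512695312), 79.07723999023438)
side -1 94 [[ -3.9 -38.9  14.4]
 [ -0.6 -38.2  17.6]
 [  6.9 -35.1  22.4]
 [  2.4 -37.5  24.8]
 [ -7.9 -39.5  27.6]
 [  8.4 -46.2  32. ]
 [  8.7 -35.7  35.4]]
side 1 194 [[ 8.4 42.  15.2]
 [-3.1 51.4 21.5]
 [-5.5 52.3 25.1]
 [ 1.  53.4 27.3]
 [ 9.4 44.2 31.4]
 [ 9.3 44.4 35.8]
 [ 5.4 47.4 40.4]]
side rack ((421.5402526855469, -324.6875), (61.27761459350586, 201.3456268310547), 79.2996597290039)
wrist -1 21824 [[  3.  -39.1  16.5]
 [  0.5 -39.1  17.3]
 [ -5.6 -39.   17.5]
 [  4.4 -39.1  18.1]
 [ -6.9 -38.9  18.3]
 [ -6.2 -39.3  18.6]
 [  3.7 -38.9  18.8]]
wrist 1 21870 [[ 6.  41.4 17.2]
 [-6.3 41.2 17.7]
 [-2.7 40.9 17.8]
 [ 2.2 40.8 18.5]
 [ 7.9 41.3 18.8]
 [-8.4 41.1 19. ]
 [-8.9 41.  19.1]]
wrist rack ((420.26959228515625, -323.6793212890625), (56.28163146972656, 200.68568420410156), 79.2905502319336)
```

View pics/w3.png

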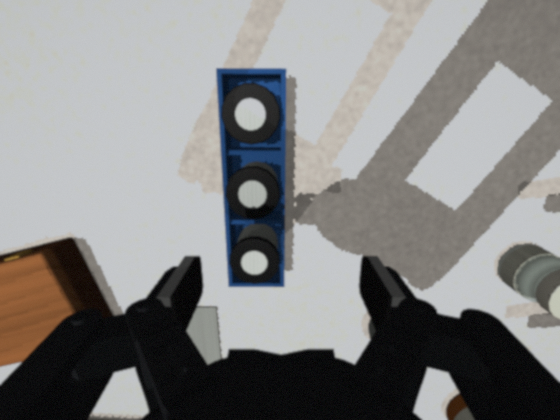

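All three cameras agree that the open tips are about 15.5 mm above the TCP height. The picture shows the rack at columns 218–286, ahead of the fingers. I'll align over it and check the palm clearance to the lids.

```bash
python3 -m handwheel '[[0.005,-0.013,0,0,0,0,0.08],[0.0047,-0.0129,0,0,0,0,0.08],[0,0,0.025,0,0,0,0.08],[0,0,0.025,0,0,0,0.08],[0,0,0,0,0,0,0.08],[0,0,0,0,0,0,0.08]]'
python3 - <<'E'
from h import *
np.set_printoptions(precision=1,suppress=True)
s=r.sense();print(s["tool_pos"],s["tcp_rot"],s["finger_gap"])
A=Ro.from_euler('z',s["tcp_rot"][2],degrees=True).as_matrix()
for n in("scene","side","wrist"):
    p,d,P=cloud(n); Q=(P.reshape(-1,3)-s["tool_pos"])@A
    m=(abs(Q[:,0])<42)&(abs(Q[:,1])<20)&(Q[:,2]+s["tool_pos"][2]>60)&(Q[:,2]<150); t=Q[m]; t=t[np.argsort(t[:,2])]; print(n,len(t),t[:60:10])
    k=(abs(Q[:,0])<120)&(abs(Q[:,1])<50)&(Q[:,2]+s["tool_pos"][2]>28)&(Q[:,2]+s["tool_pos"][2]<44); print("rack rel",cv2.minAreaRect(Q[k][:,:2].astype(np.float32)))
    if n=="wrist":
        X=P.reshape(-1,3)[:,2]; k=(abs(Q[:,0])<120)&(abs(Q[:,1])<30)&(X>45)&(X<60); print("lids",np.percentile(X[k],[50,95,99]) if k.sum() else 0)
E
```

```text
time: 9.28
tool_pos: [420.1, -323.9, 95.1]
tcp_rot: [180.0, -0.1, 169.5]
ft_force: [0.5, -0.3, 0.2]
finger_gap: 79.9
grip_force: 0.0
[ 420.1 -323.9   95.1] [180.   -0.1 169.5] 79.90484926758003
scene 290 [[ -8.1  13.8  73.6]
 [ -9.8   5.6  78.1]
 [ -8.3  13.1  80.2]
 [-12.7  -7.7  83.3]
 [-10.5   4.8  84.9]
 [-13.5   6.8  87.4]]
rack rel ((-2.4834213256835938, -1.5045547485351562), (56.47679901123047, 205.03045654296875), 89.82633209228516)
side 44 [[ 16.1  19.   92.8]
 [ 15.6  19.3 109.4]
 [ 36.6   1.8 137.4]
 [ 33.8  11.1 142. ]
 [ 36.3  -2.2 148.4]]
rack rel ((-1.5435562133789062, 0.2690143585205078), (61.48225784301758, 202.68699645996094), 89.81210327148438)
wrist 11882 [[  8.1 -10.5  77.9]
 [  8.3 -14.6  78.5]
 [  8.9  11.9  78.8]
 [  8.7  -4.7  79. ]
 [  9.2  13.3  79.1]
 [  9.3   9.4  79.2]]
rack rel ((-0.0015106201171875, -0.4614696502685547), (56.25420379638672, 200.33853149414062), 89.76848602294922)
lids [53.4 54.8 55.3]
```

Rack centred under the jaws (within 0.5 mm), and the palm is about 75 mm above the TCP height, so it clears the lids. Descending and gripping.

```bash
python3 -m handwheel '[[0,0,0.025,0,0,0,0.08],[0,0,0.025,0,0,0,0.08],[0,0,0.025,0,0,0,0.08],[0,0,0.014,0,0,0,0.08],[0,0,0.005,0,0,0,0.08],[0,0,0,0,0,0,0.08]]'
python3 -m handwheel '[[0,0,0,0,0,0,0.05],[0,0,0,0,0,0,0.05],[0,0,0,0,0,0,0.045],[0,0,0,0,0,0,0.045],[0,0,0,0,0,0,0.045]]' 70
```

```text
time: 9.93
tool_pos: [420.3, -324.3, 0.8]
tcp_rot: [180.0, -0.0, 169.5]
ft_force: [-0.0, -1.1, -0.1]
finger_gap: 80.1
grip_force: 0.0
time: 10.35
tool_pos: [421.9, -325.6, 3.3]
tcp_rot: [-179.9, 0.2, 169.5]
ft_force: [0.7, 0.6, 5.9]
finger_gap: 55.0
grip_force: 76.1
```

```bash
python3 -m handwheel '[[0,0,-0.006,0,0,0,0.045],[0,0,-0.014,0,0,0,0.045],[0,0,-0.03,0,0,0,0.045],[0,0,-0.035,0,0,0,0.045],[0,0,-0.035,0,0,0,0.045],[0,0,-0.035,0,0,0,0.045],[0,0,-0.02,0,0,0,0.045],[0,0,0,0,0,0,0.045]]'
python3 -m handwheel '[[0,0,0,0,0,0,0.045],[0,0,0,0,0,0,0.045]]'
python3 - <<'E'
from h import *
np.set_printoptions(precision=1,suppress=True)
s=r.sense();print(s["tool_pos"],s["tcp_rot"],s["finger_gap"],s["ft_force"],s["wrist_torque"])
A=Ro.from_euler('z',s["tcp_rot"][2],degrees=True).as_matrix()
for n in("scene","side","wrist"):
    p,d,P=cloud(n); Q=(P.reshape(-1,3)-s["tool_pos"])@A
    hsv=cv2.cvtColor(p,cv2.COLOR_BGR2HSV).reshape(-1,3).astype(int); b=(hsv[:,0]>100)&(hsv[:,0]<125)&(hsv[:,1]>120)
    k=b&(abs(Q[:,0])<125)&(abs(Q[:,1])<50)&(abs(Q[:,2])<60); q=Q[k]; z=q[:,2]; print(n,k.sum(),"z",np.percentile(z,[1,5,50,95,99]),cv2.minAreaRect(q[z>28][:,:2].astype(np.float32)) if (z>28).sum()>5 else 0)
    for a in(-1,1):
        kk=q[(q[:,0]*a>80)]; print(a,len(kk),np.percentile(kk[:,2],[1,90,99]) if len(kk)>3 else 0)
    if n!="wrist": lo=P.reshape(-1,3)
E
```

```text
time: 11.02
tool_pos: [422.7, -326.8, 182.9]
tcp_rot: [-179.7, 0.5, 169.5]
ft_force: [1.4, -0.8, -3.6]
finger_gap: 54.9
grip_force: 76.1
time: 11.18
tool_pos: [419.4, -323.7, 174.1]
tcp_rot: [179.9, -0.1, 169.5]
ft_force: [-0.3, 0.9, -4.8]
finger_gap: 55.5
grip_force: 75.9
[ 419.4 -323.7  174.1] [179.9  -0.1 169.5] 55.46023310418137 [-0.3  0.9 -4.8] [0. 0. 0.]
scene 527 z [-1.2  1.4 23.5 37.2 48.8] ((-8.091812133789062, 0.3127288818359375), (196.15493774414062, 80.78273010253906), 6.644011974334717)
-1 321 [-2.1 33.3 35.4]
1 11 [20.2 33.3 34.1]
side 315 z [-3.9 -0.8 29.9 35.  36.7] ((1.6974105834960938, 1.835561752319336), (200.25440979003906, 57.80849838256836), 0.049932487308979034)
-1 47 [-3.4 32.5 33.8]
1 81 [-3.8 35.4 36.9]
wrist 16751 z [ 0.3  1.  30.8 36.3 48.5] ((34.11716842651367, 0.16188621520996094), (135.58975219726562, 56.5940055847168), 0.0001924365060403943)
-1 0 0
1 7653 [ 0.5 36.1 48.1]
```

Rack is held (≈4.8 N, level). Turning it to the shelf's yaw and carrying it to about 34 mm in front of the rail, at travel height.

```bash
python3 -m handwheel '[[0,0,0,0,0,-2,0.045],[0,0,0,0,0,-3.75,0.045],[-0.005,0.0138,0,0,0,-2,0.045],[-0.01,0.027,0,0,0,0,0.045],[-0.012,0.033,0,0,0,0,0.045],[-0.012,0.033,0,0,0,0,0.045],[-0.012,0.033,0,0,0,0,0.045],[-0.012,0.033,0,0,0,0,0.045]]'
python3 -m handwheel '[[-0.012,0.033,0,0,0,0,0.045],[-0.012,0.033,0,0,0,0,0.045],[-0.012,0.033,0,0,0,0,0.045],[-0.012,0.033,0,0,0,0,0.045],[-0.011,0.028,0,0,0,0,0.045],[-0.0057,0.015,0,0,0,0,0.045],[0,0,0,0,0,0,0.045],[0,0,0,0,0,0,0.045]]'
cat > look.py <<'E'
from h import *
import sys
np.set_printoptions(precision=1,suppress=True)
s=r.sense();print(s["tool_pos"],s["tcp_rot"],s["ft_force"],s["finger_gap"])
mid=np.array([566.7,79.5,115.]); A=Ro.from_euler('z',-2.75,degrees=True).as_matrix()
print("tcp shelf",(s["tool_pos"]-mid)@A)
for n in("scene","side","wrist"):
    p,d,P=cloud(n); Q=(P-mid)@A; hsv=cv2.cvtColor(p,cv2.COLOR_BGR2HSV).astype(int)
    b=(hsv[...,0]>100)&(hsv[...,0]<125)&(hsv[...,1]>120)&(abs(Q[...,0])<135)&(Q[...,1]<20)&(Q[...,1]>-150)&(Q[...,2]>-20)&(Q[...,2]<150)
    q=Q[b]; zt=np.percentile(q[:,2],97); t=q[q[:,2]>zt-8]
    print(n,len(q),"z",np.percentile(q[:,2],[1,50,97]),"x",np.percentile(q[:,0],[.5,99.5]),"rect",cv2.minAreaRect(t[:,:2].astype(np.float32)))
    e=[np.median(t[(t[:,0]>a)&(t[:,0]<a+30)][:,2]) if ((t[:,0]>a)&(t[:,0]<a+30)).sum()>3 else None for a in(-100,70)]; print("ends z",e)
    if len(sys.argv)>1: cv2.imwrite(f"pics/{n}_{sys.argv[1]}.png",p)
E
python3 look.py a
```

```text
time: 12.0
tool_pos: [491.6, -153.3, 174.1]
tcp_rot: [179.9, -0.1, 177.2]
ft_force: [0.1, 0.2, -3.9]
finger_gap: 55.0
grip_force: 75.8
time: 12.67
tool_pos: [564.5, 17.4, 174.0]
tcp_rot: [-180.0, -0.2, 177.3]
ft_force: [-0.3, 0.2, -5.0]
finger_gap: 55.0
grip_force: 75.9
[564.5  17.4 174. ] [-180.    -0.2  177.3] [-0.3  0.2 -5. ] 54.95995052221284
tcp shelf [  0.8 -62.1  59. ]
scene 728 z [27.1 80.4 96.3] x [-59.3 132.9] rect ((28.246444702148438, -68.45869445800781), (116.45326232910156, 154.9398193359375), 68.96793365478516)
ends z [None, np.float64(92.04211103188186)]
side 637 z [45.  79.3 95.1] x [-100.9  133.5] rect ((-0.6485137939453125, -81.9655532836914), (89.43693542480469, 202.91995239257812), 86.62545776367188)
ends z [np.float64(91.27887364107312), np.float64(91.77155881389876)]
wrist 17448 z [ 60.4  91.9 108.5] x [-100.4  110.8] rect ((-26.49386978149414, -50.95665740966797), (108.16608428955078, 101.45808410644531), 59.38346862792969)
ends z [np.float64(109.01527919913681), None]
```

```bash
python3 -m handwheel '[[0,0,0.01,0,0,0,0.045],[0,0,0.015,0,0,0,0.045],[0,0,0.015,0,0,0,0.045],[0,0,0.01,0,0,0,0.045],[0,0,0.002,0,0,0,0.045],[0,0,0,0,0,0,0.045],[0,0,0,0,0,0,0.045]]'
python3 look.py b; python3 - <<'E'
import cv2
a=cv2.imread('pics/scene_b.png')[110:260,290:440]; b=cv2.imread('pics/side_b.png')[90:240,150:300]
cv2.imwrite('pics/crop_b.png',cv2.hconcat([cv2.resize(a,(400,400),interpolation=2),cv2.resize(b,(400,400),interpolation=2)]))
E
```

```text
time: 13.4
tool_pos: [565.5, 16.2, 124.3]
tcp_rot: [-180.0, 0.0, 177.2]
ft_force: [0.4, -0.2, -4.1]
finger_gap: 55.0
grip_force: 75.8
[565.5  16.2 124.3] [-180.     0.   177.2] [ 0.4 -0.2 -4.1] 54.98271704329037
tcp shelf [  1.8 -63.3   9.3]
scene 657 z [ 6.8 33.5 62.6] x [-50.7 132.2] rect ((63.589107513427734, -53.439178466796875), (160.31820678710938, 129.8238525390625), 7.723186492919922)
ends z [None, None]
side 517 z [ 7.6 33.9 59.5] x [-99.3 134.6] rect ((61.997562408447266, -55.71607971191406), (197.791259765625, 77.97047424316406), 30.302764892578125)
ends z [None, None]
wrist 17103 z [11.1 41.9 57.6] x [-98.9  33.5] rect ((-22.64923667907715, -53.252891540527344), (101.18342590332031, 112.42921447753906), 63.33644485473633)
ends z [np.float64(59.11612790857707), None]
```

View pics/crop_b.png

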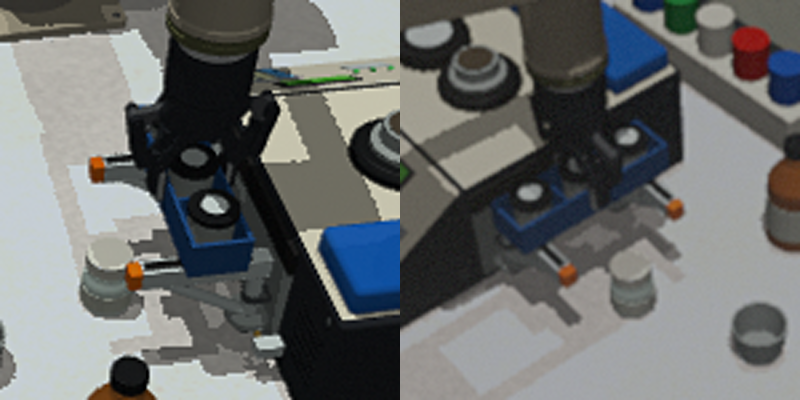

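The crop shows the rack level above both brackets, clear of the rail. Lowering gently to contact.

```bash
for i in 1; do python3 -m handwheel '[[0.001,0,0.002,0,0,0,0.045],[0,0,0.001,0,0,0,0.045],[0,0,0.001,0,0,0,0.045],[0,0,0,0,0,0,0.045]]'
python3 -m handwheel '[[0,0,0.001,0,0,0,0.045],[0,0,0,0,0,0,0.045]]'
python3 -m handwheel '[[0,0,0.001,0,0,0,0.045],[0,0,0,0,0,0,0.045]]'; done
```

```text
time: 13.88
tool_pos: [564.1, 16.6, 119.6]
tcp_rot: [180.0, -0.0, 177.2]
ft_force: [-0.0, 0.3, -5.1]
finger_gap: 55.3
grip_force: 75.8
time: 14.05
tool_pos: [564.2, 16.6, 118.6]
tcp_rot: [180.0, -0.0, 177.2]
ft_force: [0.0, 0.1, -4.9]
finger_gap: 55.2
grip_force: 75.8
time: 14.22
tool_pos: [564.6, 16.5, 118.3]
tcp_rot: [-180.0, 0.0, 177.2]
ft_force: [-0.8, 0.4, -0.0]
finger_gap: 55.0
grip_force: 76.3
```

```bash
python3 -m handwheel '[[0,0,0.0005,0,0,0,0.045],[0,0,0,0,0,0,0.045]]'
python3 -m handwheel '[[0,0,0,0,0,0,0.056],[0,0,0,0,0,0,0.058],[0,0,0,0,0,0,0.062],[0,0,0,0,0,0,0.068],[0,0,0,0,0,0,0.068],[0,0,0,0,0,0,0.068]]'
python3 look.py
```

```text
time: 14.38
tool_pos: [564.7, 16.5, 118.3]
tcp_rot: [-180.0, 0.1, 177.2]
ft_force: [-3.7, 0.6, 4.0]
finger_gap: 55.1
grip_force: 77.1
time: 14.88
tool_pos: [564.3, 16.5, 117.3]
tcp_rot: [-180.0, 0.0, 177.2]
ft_force: [-0.3, -0.0, -0.3]
finger_gap: 68.0
grip_force: 0.0
[564.3  16.5 117.3] [-180.     0.   177.2] [-0.3 -0.  -0.3] 67.96947091178129
tcp shelf [  0.6 -63.    2.3]
scene 687 z [ 1.4 27.7 62.3] x [-61.1 133.9] rect ((42.78788757324219, -22.621673583984375), (182.2686767578125, 84.7214584350586), 48.572715759277344)
ends z [None, None]
side 496 z [-4.4 28.4 57. ] x [-100.5  133.9] rect ((122.57149505615234, 15.735586166381836), (24.283519744873047, 8.794214248657227), 3.5266685485839844)
ends z [None, None]
wrist 17190 z [ 4.3 35.  49.9] x [-100.2   30.6] rect ((-20.673118591308594, -71.83882904052734), (115.11016845703125, 108.14485931396484), 30.84638023376465)
ends z [np.float64(52.55227948421037), None]
```

Released; the rack sits on the brackets, its near end at x = −100, so centred. Now rising, moving out and turning the open jaws parallel to the rail so that two fingers push squarely.

```bash
python3 -m handwheel '[[0,0,-0.01,0,0,0,0.068],[0,0,-0.015,0,0,0,0.068],[0,0,-0.025,0,0,0,0.068],[0,0,-0.03,0,0,0,0.068],[0,-0.025,0,0,0,0,0.08],[0,-0.03,0,0,0,0,0.08],[0,-0.02,0,0,0,0,0.085],[0,0,0,0,0,7,0.085]]'
python3 -m handwheel '[[0,0,0,0,0,7,0.085],[0,0,0,0,0,7,0.085],[0,0,0,0,0,7,0.085],[0,0,0,0,0,7,0.085],[0,0,0,0,0,7,0.085],[0,0,0,0,0,7,0.085],[0,0,0,0,0,7,0.085],[0,0,0,0,0,7,0.085]]'
python3 -m handwheel '[[0,0,0,0,0,7,0.085],[0,0,0,0,0,7,0.085],[0,0,0,0,0,7,0.085],[0,0,0,0,0,6,0.085],[0,0,0,0,0,0,0.085],[0,0,0,0,0,0,0.085]]'
python3 look.py c
```

```text
time: 15.7
tool_pos: [560.7, -61.9, 198.7]
tcp_rot: [-179.9, 0.1, 170.3]
ft_force: [0.6, -0.1, -0.5]
finger_gap: 85.0
grip_force: 0.0
time: 16.37
tool_pos: [560.8, -58.4, 198.3]
tcp_rot: [180.0, 0.0, 113.9]
ft_force: [-0.3, 0.2, 0.3]
finger_gap: 85.4
grip_force: 0.0
time: 16.87
tool_pos: [560.8, -58.4, 198.0]
tcp_rot: [180.0, 0.0, 87.4]
ft_force: [0.3, 0.5, -0.6]
finger_gap: 85.3
grip_force: 0.0
[560.8 -58.4 198. ] [180.    0.   87.4] [ 0.3  0.5 -0.6] 85.26687862511612
tcp shelf [   0.7 -138.    83. ]
scene 786 z [ 0.6 27.2 53.1] x [-67.4 133. ] rect ((45.52907943725586, -69.27622985839844), (222.28012084960938, 123.99756622314453), 17.45337677001953)
ends z [None, None]
side 317 z [-3.1 27.1 40.1] x [-100.7   99.3] rect ((0.12595367431640625, -84.95912170410156), (203.5291748046875, 102.15562438964844), 0.8039680123329163)
ends z [np.float64(35.08109867004623), np.float64(36.06287948913837)]
wrist 12737 z [ 4.  33.9 50.8] x [-99.2  98. ] rect ((-1.1741409301757812, -90.08306884765625), (100.43204498291016, 175.2822265625), 89.74583435058594)
ends z [np.float64(53.02159931646955), np.float64(53.1199377326471)]
```

View pics/wrist_c.png

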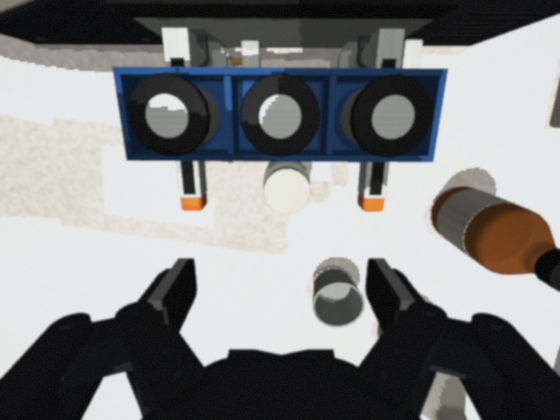

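The picture shows the rack squarely across both brackets, ends at columns 115 and 446, a dark gap to the rail behind. Lowering in front of it and pushing.

```bash
python3 -m handwheel '[[0,0,0.025,0,0,0,0.085],[0,0,0.03,0,0,0,0.085],[0,0,0.026,0,0,0,0.085],[0,0,0.012,0,0,0,0.085],[0,0,0,0,0,0,0.085],[0.012,0,0,0,0,0,0.085],[0.012,0,0,0,0,0,0.085],[0,0,0,0,0,0,0.085]]'
python3 -m handwheel '[[0.005,0,0,0,0,0,0.085],[0.005,0,0,0,0,0,0.085],[0.005,0,0,0,0,0,0.085],[0.004,0,0,0,0,0,0.085],[0.004,0,0,0,0,0,0.085],[0.003,0,0,0,0,0,0.085],[0,0,0,0,0,0,0.085]]'
python3 look.py d
```

```text
time: 17.68
tool_pos: [563.4, -32.0, 106.7]
tcp_rot: [179.8, -0.0, 87.3]
ft_force: [-0.4, -0.3, -0.1]
finger_gap: 85.0
grip_force: 0.0
time: 18.27
tool_pos: [563.9, -8.6, 105.5]
tcp_rot: [179.9, 0.1, 87.2]
ft_force: [0.5, -2.8, 2.3]
finger_gap: 85.2
grip_force: 1.5
[563.9  -8.6 105.5] [179.9   0.1  87.2] [ 0.5 -2.8  2.3] 85.15214372861072
tcp shelf [  1.4 -88.1  -9.5]
scene 576 z [-9.1 27.7 60.3] x [-117.4  133.4] rect ((79.07000732421875, -37.45930480957031), (151.8439178466797, 40.75336456298828), 59.4829216003418)
ends z [None, None]
side 225 z [ 4.7 26.9 64.5] x [-101.2  134.3] rect ((74.61246490478516, -64.4666519165039), (193.53807067871094, 57.87162780761719), 38.938270568847656)
ends z [None, None]
wrist 28417 z [ 4.4 33.9 40.5] x [-97.7  97. ] rect ((-0.54119873046875, -58.81991195678711), (75.71601867675781, 201.04122924804688), 89.95282745361328)
ends z [np.float64(39.026406203823356), np.float64(38.89025702801757)]
```

View pics/wrist_d.png

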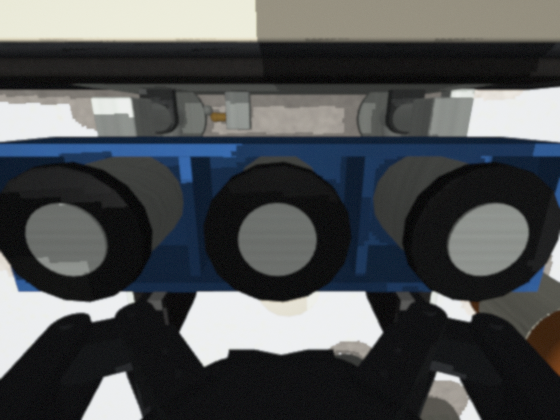

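Fingers are on the rack front, and the rack is square with a gap left to the rail (rows 95–140). Pushing on, with force checks.

```bash
python3 -m handwheel '[[0.003,0,0,0,0,0,0.085],[0.003,0,0,0,0,0,0.085],[0.003,0,0,0,0,0,0.085],[0.003,0,0,0,0,0,0.085],[0,0,0,0,0,0,0.085]]'
python3 -m handwheel '[[0.002,0,0,0,0,0,0.085],[0.002,0,0,0,0,0,0.085],[0,0,0,0,0,0,0.085]]'
python3 - <<'E'
from h import *
np.set_printoptions(precision=1,suppress=True)
mid=np.array([566.7,79.5,115.]); A=Ro.from_euler('z',-2.75,degrees=True).as_matrix()
print((r.sense()["tool_pos"]-mid)@A)
p,d,P=cloud("wrist"); Q=(P-mid)@A; hsv=cv2.cvtColor(p,cv2.COLOR_BGR2HSV).astype(int)
b=(hsv[...,0]>100)&(hsv[...,0]<125)&(hsv[...,1]>120)&(Q[...,2]>30)&(Q[...,2]<46)&(Q[...,1]<60)
for a in range(-90,100,30):
    q=Q[b&(abs(Q[...,0]-a)<8)]; print(a,np.percentile(q[:,1],[1,99]) if len(q)>5 else None)
E
```

```text
time: 18.83
tool_pos: [563.9, 3.4, 104.7]
tcp_rot: [180.0, 0.0, 87.2]
ft_force: [0.6, -3.1, 2.2]
finger_gap: 84.8
grip_force: 1.8
time: 19.08
tool_pos: [564.1, 7.2, 104.7]
tcp_rot: [180.0, 0.0, 87.2]
ft_force: [-0.4, -5.3, 2.3]
finger_gap: 85.2
grip_force: 2.2
[  0.9 -72.3 -10.3]
-90 [-60.3  -5.3]
-60 [-64.9  -5.2]
-30 [-60.7  -5.3]
0 [-9.2 -5.3]
30 [-60.4  -5.4]
60 [-62.5  -5.3]
90 [-61.   -5.4]
```

```bash
python3 -m handwheel '[[0.0015,0,0,0,0,0,0.085],[0.0015,0,0,0,0,0,0.085],[0,0,0,0,0,0,0.085]]'
python3 -m handwheel '[[0.001,0,0,0,0,0,0.085],[0,0,0,0,0,0,0.085]]'
python3 -m handwheel '[[0.001,0,0,0,0,0,0.085],[0,0,0,0,0,0,0.085]]'
```

```text
time: 19.38
tool_pos: [564.2, 10.2, 104.6]
tcp_rot: [180.0, 0.0, 87.2]
ft_force: [0.6, -5.2, 4.7]
finger_gap: 85.1
grip_force: 2.5
time: 19.55
tool_pos: [564.2, 11.0, 104.6]
tcp_rot: [180.0, 0.0, 87.2]
ft_force: [1.2, -5.1, 4.9]
finger_gap: 84.7
grip_force: 2.8
time: 19.72
tool_pos: [564.3, 12.0, 104.6]
tcp_rot: [180.0, 0.0, 87.2]
ft_force: [-0.2, -5.1, 4.9]
finger_gap: 85.0
grip_force: 2.8
```

```bash
for k in 1 2 3; do python3 -m handwheel '[[0.001,0,0,0,0,0,0.085],[0,0,0,0,0,0,0.085]]' | grep -E 'pos|force'; done
python3 - <<'E'
from h import *
np.set_printoptions(precision=1,suppress=True)
mid=np.array([566.7,79.5,115.]); A=Ro.from_euler('z',-2.75,degrees=True).as_matrix()
p,d,P=cloud("wrist"); cv2.imwrite("pics/w5.png",p); Q=(P-mid)@A; hsv=cv2.cvtColor(p,cv2.COLOR_BGR2HSV).astype(int)
b=(hsv[...,0]>100)&(hsv[...,0]<125)&(hsv[...,1]>120)&(Q[...,2]>30)&(Q[...,2]<46)&(Q[...,1]<60)
for a in(-90,-30,30,90):
    q=Q[b&(abs(Q[...,0]-a)<8)]; w=(abs(Q[...,0]-a)<8)&(Q[...,2]>20)&(Q[...,2]<31)&(Q[...,1]>-12)&(~b); print(a,np.percentile(q[:,1],[1,99]), np.percentile(Q[w][:,1],[1,50]) if w.sum()>5 else None)
E
```

```text
tool_pos: [564.3, 13.0, 104.6]
ft_force: [0.3, -6.7, 4.4]
grip_force: 3.0
tool_pos: [564.3, 13.0, 104.7]
ft_force: [0.2, -10.6, 4.9]
grip_force: 5.4
tool_pos: [564.4, 12.9, 104.7]
ft_force: [-1.6, -15.3, 4.9]
grip_force: 7.8
-90 [-54.8   0.5] [-10.7   2.3]
-30 [-55.1   0.4] [-11.7   3. ]
30 [-54.9   0.4] [-11.5   2.9]
90 [-55.1   0.4] [-11.    2.4]
```

The rack stopped dead against the rail (15 N, back edge at y≈0.4 along its whole length). Backing off, rising, and checking.

```bash
python3 -m handwheel '[[-0.003,0,0,0,0,0,0.085],[-0.006,0,0,0,0,0,0.085],[-0.02,0,0,0,0,0,0.085],[-0.03,0,0,0,0,0,0.085],[-0.02,0,-0.02,0,0,0,0.085],[0,0,-0.035,0,0,0,0.085],[0,0,-0.035,0,0,0,0.085],[0,0,-0.03,0,0,0,0.085]]'
python3 -m handwheel '[[0,0,0,0,0,0,0.085],[0,0,0,0,0,0,0.085],[0,0,0,0,0,0,0.085]]'
python3 look.py f; python3 tips.py; python3 - <<'E'
from h import *
np.set_printoptions(precision=1,suppress=True)
mid=np.array([566.7,79.5,115.]); A=Ro.from_euler('z',-2.75,degrees=True).as_matrix()
p,d,P=cloud("wrist"); Q=(P-mid)@A; hsv=cv2.cvtColor(p,cv2.COLOR_BGR2HSV).astype(int)
b=(hsv[...,0]>100)&(hsv[...,0]<125)&(hsv[...,1]>120)&(Q[...,2]>30)&(Q[...,2]<46)&(Q[...,1]<60)&(abs(Q[...,0])<112)
q=Q[b]; print("x",np.percentile(q[:,0],[.2,99.8]))
for a in(-90,-30,30,90):
    t=q[abs(q[:,0]-a)<8]; print(a,np.percentile(t[:,1],[1,99]),np.median(t[:,2]))
E
```

```text
time: 20.93
tool_pos: [559.9, -63.4, 225.7]
tcp_rot: [-180.0, -0.1, 87.2]
ft_force: [1.0, 0.5, -1.0]
finger_gap: 84.6
grip_force: 0.0
time: 21.18
tool_pos: [559.9, -63.0, 223.3]
tcp_rot: [-179.9, -0.0, 87.2]
ft_force: [-0.6, 1.1, -1.2]
finger_gap: 85.1
grip_force: 0.0
[559.9 -63.  223.3] [-179.9   -0.    87.2] [-0.6  1.1 -1.2] 85.10972974391154
tcp shelf [   0.1 -142.7  108.3]
scene 960 z [ 1.4 26.9 50.9] x [-98.1 133.5] rect ((27.968055725097656, -24.120010375976562), (222.72833251953125, 60.5455207824707), 7.867343425750732)
ends z [None, None]
side 365 z [ 2.6 29.9 38.8] x [-100.8  104.4] rect ((0.228363037109375, -27.85704803466797), (67.68666076660156, 201.5385284423828), 89.39173126220703)
ends z [np.float64(34.94233599404208), np.float64(35.959614049815855)]
wrist 13328 z [ 3.8 34.1 50.3] x [-100.8   98.5] rect ((-0.6950607299804688, -75.73307800292969), (175.19039916992188, 142.51734924316406), 0.020328760147094727)
ends z [np.float64(52.76430054890548), np.float64(52.91064678803846)]
orange [201. 191.] [487.5 -48.7 116.2] r 117.87579907839904 theta 1.5857776533969519
orange [366.4 191.7] [634.9 -56.3 116.2] r 118.3789726752053 theta 1.5657483514813941
x [-100.7   98.8]
-90 [-55.5   0.3] 38.355335444597046
-30 [-55.6   0.4] 34.792650150086985
30 [-55.6   0.3] 34.813020517941794
90 [-55.2   0.4] 38.644591911562884
```

View pics/wrist_f.png

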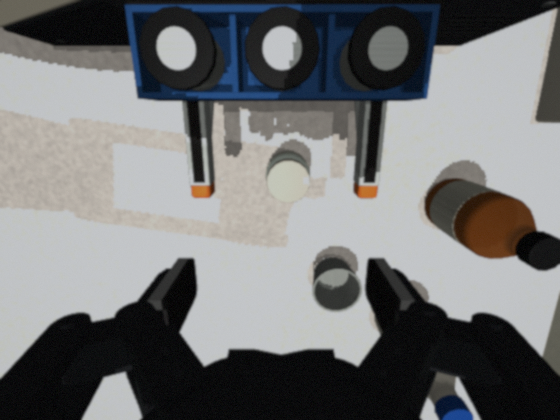

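The rack sits flush to the rail and centred (x −100.7 to +98.8, level, ends equal). Both brackets are square out (tips at (201,191) and (367,191)) and the jar hasn't moved. Handing in.

```bash
python3 -c "
from bench import r
print(r.hand_in())"
```

```text
the job is handed in; nothing more can be done
None
```

The job is handed in at about 21 s: the far bracket is fully out, and the rack lies level, centred to about 1 mm across both brackets and flush to the rail, with the jar where it was and nothing else touched; a first push passed over the bracket without contact because the fingertips sit about 23 mm higher than stated, so I measured them and repeated it lower.

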